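# Slide the loaded key tray home under the peg-rail shelf

### The arm

A 7-joint arm with a two-finger parallel gripper is mounted at the origin on the work surface. World frame = base frame: x ahead of the robot, y to its left, z up, the work surface at z = 0. Lengths are in m, angles in rad, forces in N, time in s.
With the tool pointing down it reaches from about 0.4 to 0.85 m from the base axis. Payload 10.4 kg.
Tool frame: the origin (TCP) lies between the finger pads; the fingertips stand manip.tip_extent ahead of it and the grasp point (between the pads) lies 6 mm ahead of it (manip.tip_extent is the distance from the TCP to the fingertips, in m); z points along the fingers, y is the line along which they close (so a half turn about z gives the same grasp; the last joint's range is limited). The gripper opens to 85 mm and grips with 20 to 120 N. Pads are 22 mm wide; open, the fingers measure 114 mm over their backs; the gripper's body (76 mm by 85 mm) begins 54 mm behind the grasp point. The pads swing forward as they close: fully open they stand 13 mm farther back than shut.
Start: joints at [-1.224, 0.332, -0.065, 1.46, 0.022, 1.35, -0.088], TCP at [0.226, 0.583, 0.256] pointing down, gripper open.
Joint ranges: [-2.6, 2.6], [-0.5, 2.12], [-1.47, 1.34], [0.16, 2.42], [-1.27, 4.41], [0.06, 2.06], [-2.6, 2.6]. Speed limits (rad/s): [2.22, 2.22, 2.79, 2.79, 3.14, 3.14, 3.14].

### API

Orientations are given as a unit quaternion [x, y, z, w].
In Python, from workcell import get_obs, optics, workorder, manip gives the robot as it stands.
- The arm moves only by the tool jog_arm, never from a script. Its argument "increments" is a list of rows, each a list of 7 numbers: the shift along the tool's x, y, z in m, then the turn, a rotation vector about the tool's x, y, z in rad, then the opening, from -1 (shut) to 1 (fully open). A call has 1 to 5 rows; each row is the pose to reach, as a shift and turn from the pose commanded when the call began, along the tool's axes at that moment; what a row does not reach only later rows make up. A row lasts 1/12 s, in which the tool goes at most 41.7 mm and 7.16 degrees, less where a joint would pass 70% of its speed; a pose out of reach is approached as far as the arm can. A call with a gripper value outside its range is refused whole. The fingers move at their own pace and stop on an object; "grip_force" is the grip in N (left out, the last holds). Time passes only in rows, so rows that repeat a pose let the fingers close. It gives the time, the measured TCP pose, the force, the opening and the grip force at its end, in the units of the state.
- get_obs(): the state, without advancing time (a new reading comes with each control period).
- optics.camera(name): name is "scene" or "top"; returns a dict with "color" (400x640x3 uint8, red, green, blue), "depth" (400x640 float32, m along the optical axis (not along the pixel's ray), 0 where there is no reading), "K" (3x3 intrinsics, pixels), "R" (3x3) and "t" (3): a world point X has camera coordinates R X + t. Camera axes: x right, y down, z forward; pixel columns grow to the right and rows downward; lengths in m; the calibration is good to about 2 mm. A picture is of the moment at which its call begins.
- workorder.hand_in(): hands the job in; it is judged then, once.
The state is a dict: "clock": time; "joint_pos": joint angles; "joint_velocities": joint speeds; "tau": joint torques, N m; "position": TCP position; "ee_rot": TCP orientation; "ft_force": force on the tool from outside, world axes, zero at the start; "torque": the same for the moment, N m; "grip_width": opening from 0.0 (shut) to 1.0 (fully open); "grasp_force": force on a finger pad.
Only numpy, scipy, OpenCV 4.12 (cv2) and the standard library are available. Lean on these libraries where they do the work, as an engineer would, in place of code of your own. Each camera call takes 0.05 s, during which the arm holds its last target. There are 200 camera calls.

### The job

Take the red key tray by its wooden handle and slide it along the table, without lifting it off, through the open middle bay under the slatted shelf until its far edge sits fully home and square against the stop at the back of the bay. The grey cup must stay standing in the tray and the copper key must stay in it; leave everything else where it is.

Things in the scene. Friction and masses are not known exactly. Their poses are not given: they have to be found in the camera images.
- tray: Red open tray, 125 (x) by 120 (y) mm, rim 22 mm high, walls and floor 6 mm, 0.36 to 0.6 kg, loose on the table. Origin: centre of the red box's underside; z up. A dark wooden handle leaves its -x wall: 18 mm thick (y), 12 to 44 mm above the table, ending at x = -137.5 mm. It enters the bay +x side first; home, its origin is 7.5 mm to +x of the rack's, the handle and 20 mm of tray outside.
- tray_grip (a point): Middle of the part of the handle to grip: on the tray at x = -118 mm, y = 0, 28 mm above the tray's underside; pinch across the tray's y from above. The handle is free on both sides.
- rack: Fixed maple rack, 438 mm wide (y), 135 mm deep (x -35 to +100 mm). Origin: at table height in the middle bay; x points into the bay, away from the robot. Slatted shelf, underside 80, top 94 mm high, over three bays; fabric boxes fill the outer two. The middle bay is open, 146 mm wide between cheeks at y = +-73 mm. On the shelf's back edge, a rail with four upright pegs up to 186 mm high.
- bay_mouth (a point): Middle of the bay's front opening at table height, under the front edge of the shelf (rack x = -35 mm).
- bay_stop (a point): Middle of the near face of the rigid stop batten across the back of the bay, at table height (rack x = +70 mm); the batten is 25 mm high.
- cup: Grey ceramic trinket cup, 64 mm across the rim, 55 mm tall, 0.13 to 0.21 kg, standing loose on the tray's floor, so its rim is 61 mm above the table and passes 19 mm below the shelf. Origin: centre of its underside, z up.
- key: Copper mailbox key, about 70 mm long (its x), 24 mm wide, 5 mm thick, lying loose on the tray's floor beside the cup. Origin: underside, middle of its length.
- fob: Green enamel key fob, 71 mm long, 52 mm wide, 8 mm thick, lying loose on top of the shelf. Bystander. Origin: underside centre of its disc.
- shoehorn: Silver-plated shoehorn, about 205 mm long, 40 mm wide, 8 mm thick, lying loose on top of the shelf along its length. Bystander. Origin: underside, near mid-length.
- tin: Blue shoe polish tin with a pale metal top, 84 mm across, 35 mm tall, loose on the table to one side. Bystander. Origin: centre of its underside.
- brush: Shoe brush with a dark wooden back, 150 x 50 x 40 mm, loose on the table to one side. Bystander. Origin: centre of its underside, x along its length.
- case: Grey hard-shell glasses case, 160 x 60 x 45 mm, loose on the table to one side. Bystander. Origin: centre of its underside, x along its length.

How it is judged:
At the end, for the whole second after the job is handed in: The tray stands still and flat on the table in the middle bay, its far edge within about 6 mm of the stop and square to the rack within 0.10 rad; the cup stands upright on the tray's floor and the key lies in the tray (x of tray in the frame of rack above 0.001 m and y of tray in the frame of rack between -0.02 and 0.02 m and angle between the x axis of tray and the x axis of rack, either way round below 0.1 rad and height (world z) of tray below 0.004 m and angle between tray's own z axis and vertical below 0.04 rad and linear speed of tray below 0.01 m/s and angle between cup's own z axis and vertical below 0.12 rad and x of cup in the frame of tray between -0.06 and 0.06 m and y of cup in the frame of tray between -0.06 and 0.06 m and z of cup in the frame of tray below 0.012 m and x of key in the frame of tray between -0.06 and 0.06 m and y of key in the frame of tray between -0.06 and 0.06 m and z of key in the frame of tray below 0.02 m); the robot touches nothing.
It fails at once if the tray is lifted off the table (more than 20 mm) (height (world z) of tray above 0.02 m).
It fails at once if the cup is tipped over (angle between cup's own z axis and vertical above 0.5 rad).
It fails at once if a bystander on the shelf or table is moved by more than 20 mm (distance of any of fob, shoehorn, tin, brush, case from where it was at the start of the episode above 0.02 m).
It also fails if it takes over 38 s, if anything falls off the work surface, if the arm or the gripper's body presses on something with over 40 N, if the wrist force passes 120 N, or if a joint passes its speed limit or range.

## Working session

There is one attempt and no reset: what is moved stays moved. The work goes in short steps, Python scripts to look and compute and a tool call to move; the robot and the scene stay as the last step left them, time stands still between calls to the robot, and variables do not carry over. Pictures are saved under pics/ and viewed, at most 10 in all, crops included, and the job is handed in when it is done.

Besides the shell and the picture viewer there is one more tool, called as a command line: name --pt "numbers of a row" for each row, then --argument value for the rest. jog_arm: Moves the arm, as the interface text tells. Its arguments: {"type":"object","properties":{"increments":{"type":"array"},"grip_force":{"type":"number"}},"required":["increments"]}

```bash
mkdir -p pics
python3 - <<'E'
from workcell import get_obs, optics, manip
import cv2,numpy as np
o=get_obs();print({k:np.round(v,3).tolist() for k,v in o.items()},manip.tip_extent)
for n in("scene","top"):
    c=optics.camera(n);np.savez(f"{n}0.npz",**c);cv2.imwrite(f"pics/{n}0.png",c["color"][...,::-1])
    print(n,np.round(c["K"],1).tolist(),np.round(c["R"],3).tolist(),np.round(c["t"],3))
E
```

```text
{'clock': 0.0, 'joint_pos': [-1.224, 0.333, -0.065, 1.461, 0.022, 1.35, -0.088], 'joint_velocities': [0.0, -0.0, -0.0, -0.0, 0.0, -0.001, -0.0], 'tau': [0.001, -62.544, 0.05, -39.16, 0.016, 0.01, -0.0], 'position': [0.226, 0.582, 0.255], 'ee_rot': [0.184, 0.983, -0.001, -0.0], 'ft_force': [-0.14, -0.278, -0.292], 'torque': [-0.002, -0.019, -0.024], 'grasp_force': 0.0, 'grip_width': 1.004} 0.025
scene [[364.8, 0.0, 314.0], [0.0, 364.8, 194.0], [0.0, 0.0, 1.0]] [[-0.514, 0.858, -0.006], [0.717, 0.426, -0.553], [-0.471, -0.288, -0.833]] [ 0.314 -0.395  1.338]
top [[513.6, 0.0, 320.4], [0.0, 513.6, 202.4], [0.0, 0.0, 1.0]] [[-0.007, -1.0, -0.001], [-0.982, 0.007, -0.188], [0.188, -0.0, -0.982]] [0.004 0.618 1.227]
```

View pics/scene0.png

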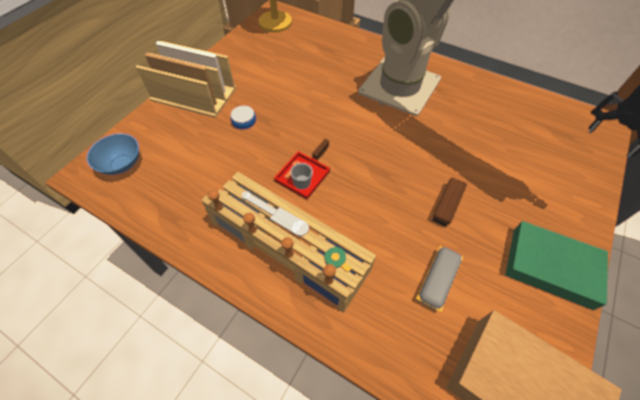

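View pics/top0.png

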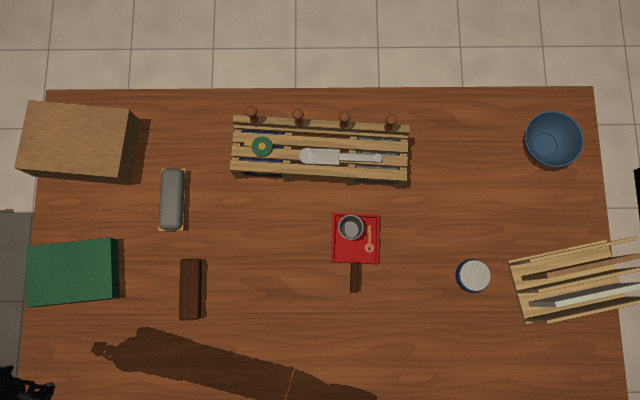

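The top view shows the red tray at (355,238) with its handle end at (355,290). The rack's shelf is at (320,150), turned slightly, with its front edge running from about (232,178) to (408,184). The tin is at (473,275), clear of the path.

```bash
cat > h.py <<'E'
import numpy as np,cv2
def ray(c,px,z):
    px=np.atleast_2d(px).astype(float);K,R,t=c["K"],c["R"],c["t"]
    d=np.c_[(px-K[:2,2])/[K[0,0],K[1,1]],np.ones(len(px))]@R
    o=-R.T@t
    return o+d*((z-o[2])/d[:,2])[:,None]
def cloud(c):
    v,u=np.mgrid[:400,:640];d=c["depth"];K=c["K"]
    P=np.stack([(u-K[0,2])/K[0,0]*d,(v-K[1,2])/K[1,1]*d,d],-1)
    return (P-c["t"])@c["R"]
def rect(P):
    r=cv2.minAreaRect(np.float32(P[:,:2]*1000));b=cv2.boxPoints(r)
    return np.round(r[0],1),np.round(r[1],1),round(r[2],2),b.round(0).tolist()
def big(m):
    n,l,s,_=cv2.connectedComponentsWithStats(m.astype(np.uint8));return l==1+np.argmax(s[1:,4])
def red(c):
    h=cv2.cvtColor(c["color"],cv2.COLOR_RGB2HSV);return big(((h[...,0]<4)|(h[...,0]>174))&(h[...,1]>200)&(h[...,2]>90))
E
python3 - <<'E'
from h import *
for n in("top","scene"):
    c=dict(np.load(n+"0.npz"));P=cloud(c)
    m=red(c)
    p=np.argwhere(m)[:,::-1]
    print(n,"tray z22",rect(ray(c,p,.022)))
    Q=P[m];Q=Q[Q[:,2]>.015];print(" depth rim",rect(Q),np.median(Q[:,2]))
    box=(P[...,0]>.6)&(P[...,0]<.95)&(abs(P[...,1])<.3)
    m=big(box&(abs(P[...,2]-.094)<.012)&(c["depth"]>0))
    print(" shelf",rect(P[m]),np.median(P[m][:,2]))
    # handle
    T=ray(c,np.argwhere(red(c))[:,::-1],.022).mean(0)
    m=(abs(P[...,2]-.042)<.01)&(P[...,0]<T[0]-.066)&(P[...,0]>T[0]-.17)&(abs(P[...,1]-T[1])<.06)
    print(" handle",m.sum(),rect(P[m]) if m.sum()>5 else 0, np.percentile(P[m][:,2],[50,95]))
    pl=ray(c,[[356,270]],.044) if n=="top" else 0;print(pl)
c=dict(np.load("top0.npz"))
im=cv2.resize(c["color"][90:310,220:420],None,fx=2.7,fy=2.7,interpolation=cv2.INTER_CUBIC);cv2.imwrite("pics/crop.png",im[...,::-1])
# shelf corners by eye
E
```

```text
top tray z22 (array([532.5, -88.4]), array([118.9, 124.4]), 86.98, [[467.0, -145.0], [591.0, -151.0], [598.0, -32.0], [473.0, -26.0]])
 depth rim (array([481.9, -82.1]), array([126.1, 235.7]), 80.57, [[355.0, -125.0], [588.0, -164.0], [608.0, -39.0], [376.0, -1.0]]) 0.021893170652597396
 shelf (array([737.3,   1.1]), array([438.4, 119.4]), 86.02, [[663.0, -213.0], [782.0, -222.0], [812.0, 216.0], [693.0, 224.0]]) 0.0945231426797366
 handle 167 (array([423.2, -82.5]), array([17.9, 54.9]), 86.23, [[395.0, -90.0], [450.0, -93.0], [451.0, -75.0], [396.0, -72.0]]) [0.04365061 0.04760968]
[[ 0.4496408  -0.08759299  0.044     ]]
scene tray z22 (array([532. , -86.5]), array([119.5, 133.2]), 86.85, [[462.0, -143.0], [595.0, -150.0], [602.0, -31.0], [469.0, -23.0]])
 depth rim (array([532.4, -87.7]), array([118.3, 130.5]), 87.21, [[464.0, -144.0], [595.0, -150.0], [600.0, -32.0], [470.0, -25.0]]) 0.021936296529502797
 shelf (array([729.9,   1.1]), array([437.3, 101.5]), 86.04, [[664.0, -214.0], [765.0, -221.0], [796.0, 216.0], [694.0, 223.0]]) 0.09529477265495487
 handle 130 (array([433.9, -84.6]), array([19.3, 70.2]), 85.99, [[398.0, -92.0], [468.0, -97.0], [470.0, -77.0], [400.0, -73.0]]) [0.04443214 0.04722111]
0
```

View pics/crop.png

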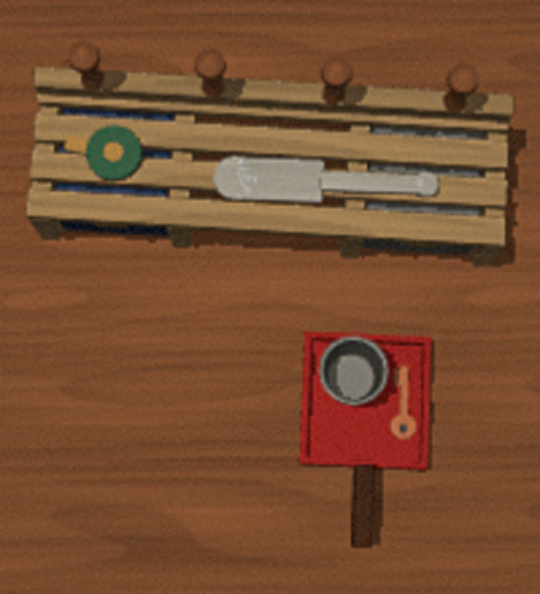

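The crop confirms the layout: the cup is at the back left of the tray, the key at the right, and the handle points at the robot. Tray centre is about (0.532, -0.088) at yaw -3.1°. The rack origin is about (0.7136, 0.0025) at yaw -3.97°. The grip point is about (0.415, -0.082).

jog_arm --pt "-0.033 -0.023 0.004 0 0 -0.08 1" --pt "-0.066 -0.046 0.008 0 0 -0.16 1" --pt "-0.099 -0.069 0.012 0 0 -0.24 1" --pt "-0.132 -0.092 0.016 0 0 -0.316 1" --pt "-0.165 -0.114 0.02 0 0 -0.316 1"

```text
clock: 0.52
position: [0.3392, 0.4148, 0.2358]
ee_rot: [0.024, 1.0, -0.0, -0.0]
ft_force: [1.2, -0.5, -0.1]
grip_width: 0.999
grasp_force: 0.0
```

jog_arm --pt "-0.024 -0.032 0.003 0 0 0 1" --pt "-0.048 -0.064 0.006 0 0 0 1" --pt "-0.072 -0.096 0.009 0 0 0 1" --pt "-0.096 -0.128 0.012 0 0 0 1" --pt "-0.11 -0.165 0.015 0 0 0 1"

```text
clock: 0.93
position: [0.4409, 0.2444, 0.221]
ee_rot: [0.027, 1.0, 0.0, 0.0]
ft_force: [-0.0, -0.2, -0.3]
grip_width: 1.004
grasp_force: 0.0
```

jog_arm --pt "0.0 -0.04 0.01 0 0 0 1" --pt "0.0 -0.08 0.02 0 0 0 1" --pt "0.0 -0.12 0.03 0 0 0 1" --pt "0.0 -0.16 0.04 0 0 0 1" --pt "0.0 -0.2 0.05 0 0 0 1"

```text
clock: 1.35
position: [0.428, 0.0446, 0.1707]
ee_rot: [0.027, 1.0, 0.0, -0.0]
ft_force: [0.6, -1.0, -0.5]
grip_width: 1.004
grasp_force: 0.0
```

jog_arm --pt "0.0 -0.04 0.0 0 0 0 1" --pt "0.0 -0.08 0.0 0 0 0 1" --pt "0.0 -0.11 0.0 0 0 0 1" --pt "0.0 -0.13 0.0 0 0 0 1" --pt "0.0 -0.13 0.0 0 0 0 1"

```text
clock: 1.77
position: [0.421, -0.0875, 0.1713]
ee_rot: [0.03, 1.0, -0.0, 0.0]
ft_force: [0.1, -0.1, 0.3]
grip_width: 1.003
grasp_force: 0.0
```

jog_arm --pt "0.003 0.003 0.03 0 0 0 1" --pt "0.006 0.006 0.065 0 0 0 1" --pt "0.006 0.006 0.1 0 0 0 1" --pt "0.006 0.006 0.125 0 0 0 1" --pt "0.006 0.006 0.135 0 0 0 1"

```text
clock: 2.18
position: [0.4139, -0.0765, 0.0332]
ee_rot: [0.027, 1.0, -0.0, -0.002]
ft_force: [-2.5, 0.3, -0.3]
grip_width: 1.001
grasp_force: 0.0
```

Run:
```python
from workcell import get_obs, optics
import cv2
print(get_obs()["position"])
c=optics.camera("scene");cv2.imwrite("pics/g.png",cv2.resize(c["color"][90:290,200:420],None,fx=2.7,fy=2.7)[...,::-1])
```

```text
[ 0.41385113 -0.07645193  0.03323915]
```

View pics/g.png

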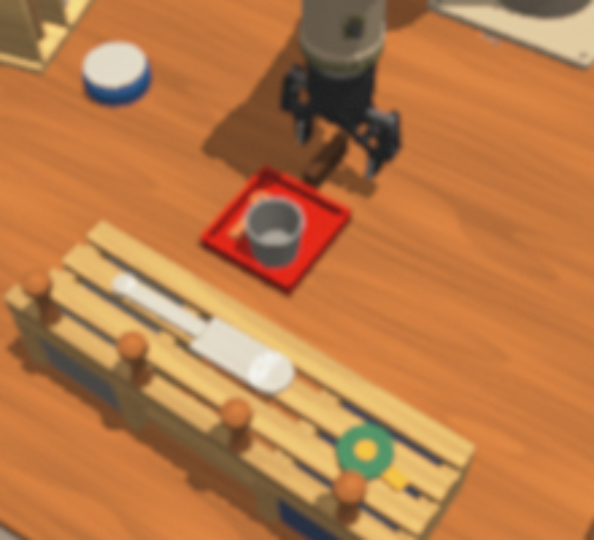

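The fingers straddle the handle at about (325,160), slightly off to +y. I'll shift 5 mm toward -y, raise 3 mm and close.

jog_arm --pt "0 -0.005 -0.003 0 0 0 1" --pt "0 -0.005 -0.003 0 0 0 0.2" --pt "0 -0.005 -0.003 0 0 0 -0.2" --pt "0 -0.005 -0.003 0 0 0 -0.5" --pt "0 -0.005 -0.003 0 0 0 -0.6" --grip_force 80

```text
clock: 2.65
position: [0.4165, -0.0819, 0.0402]
ee_rot: [0.027, 1.0, 0.0, 0.001]
ft_force: [0.2, -0.1, 0.8]
grip_width: 0.456
grasp_force: 0.0
```

jog_arm --pt "0 0 0 0 0 0 -0.8" --pt "0 0 0 0 0 0 -1" --pt "0 0 0 0 0 0 -1" --pt "0 0 0 0 0 0 -1" --pt "0 0 0 0 0 0 -1" --grip_force 80

```text
clock: 3.07
position: [0.4161, -0.0819, 0.0398]
ee_rot: [0.027, 1.0, 0.0, 0.0]
ft_force: [-3.2, 1.4, 10.0]
grip_width: 0.2
grasp_force: 77.8
```

```bash
cat > t.py <<'E'
from h import *
from workcell import get_obs, optics
from scipy.spatial.transform import Rotation as Ro
ya=np.deg2rad(-3.97);A=np.array([[np.cos(ya),np.sin(ya)],[-np.sin(ya),np.cos(ya)]]);O=np.array([713.6,2.5])
o=get_obs();p=o["position"]*1000
x=Ro.from_quat(o["ee_rot"]).as_matrix()
print("tcp rack",(A@(p[:2]-O)).round(1),"z",p[2].round(1),"tool x deg",np.degrees(np.arctan2(x[1,0],x[0,0])).round(2),"F",o["ft_force"].round(1),"axisz",x[:,2].round(3))
for n in("top","scene"):
    c=optics.camera(n);np.savez(n+"1.npz",**c)
    r=rect(ray(c,np.argwhere(red(c))[:,::-1],.022));print(n,"tray rack",(A@(r[0]-O)).round(1),r[1],r[2]-90)
E
python3 t.py
```

```text
tcp rack [-290.9 -104.8] z 39.8 tool x deg 176.92 F [-3.2  1.4 10. ] axisz [ 0.     0.001 -1.   ]
top tray rack [-175.   -88.3] [ 90.3 123.1] -3.3499999999999943
scene tray rack [-175.  -101.6] [120.2 133.1] -3.25
```

jog_arm --pt "-0.002 0.004 0 0 0 0.003 -1" --pt "-0.006 0.012 0 0 0 0.006 -1" --pt "-0.011 0.022 0 0 0 0.009 -1" --pt "-0.016 0.032 0 0 0 0.012 -1" --pt "-0.021 0.042 0 0 0 0.0155 -1"

```text
clock: 3.58
position: [0.4392, -0.0423, 0.0398]
ee_rot: [0.036, 0.999, -0.0, 0.0]
ft_force: [-3.9, -6.8, 10.6]
grip_width: 0.198
grasp_force: 78.0
```

jog_arm --pt "-0.005 0.01 0 0 0 0 -1" --pt "-0.01 0.02 0 0 0 0 -1" --pt "-0.015 0.03 0 0 0 0 -1" --pt "-0.02 0.04 0 0 0 0 -1" --pt "-0.024 0.047 0 0 0 0 -1"

```text
clock: 4.0
position: [0.4666, 0.0034, 0.0398]
ee_rot: [0.035, 0.999, -0.0, -0.0]
ft_force: [-5.9, -7.8, 11.0]
grip_width: 0.196
grasp_force: 78.1
```

jog_arm --pt "-0.002 0.006 0 0 0 0 -1" --pt "-0.003 0.01 0 0 0 0 -1" --pt "-0.004 0.013 0 0 0 0 -1" --pt "-0.004 0.014 0 0 0 0 -1" --pt "-0.004 0.014 0 0 0 0 -1"

```text
clock: 4.42
position: [0.4718, 0.0167, 0.0399]
ee_rot: [0.035, 0.999, -0.0, 0.001]
ft_force: [-1.0, -4.7, 6.0]
grip_width: 0.2
grasp_force: 77.9
```

```bash
python3 t.py
python3 - <<'E'
import numpy as np,cv2
c=np.load("scene1.npz")["color"];cv2.imwrite("pics/s1.png",cv2.resize(c[90:290,200:420],None,fx=2.7,fy=2.7)[...,::-1])
E
```

```text
tcp rack [-242.2   -2.6] z 39.9 tool x deg 175.93 F [-1.  -4.7  6. ] axisz [ 0.001 -0.001 -1.   ]
top tray rack [-105.4  -54.8] [120.5  49.3] -65.39
scene tray rack [-132.9   -2.3] [118.8 117.5] -4.299999999999997
```

View pics/s1.png

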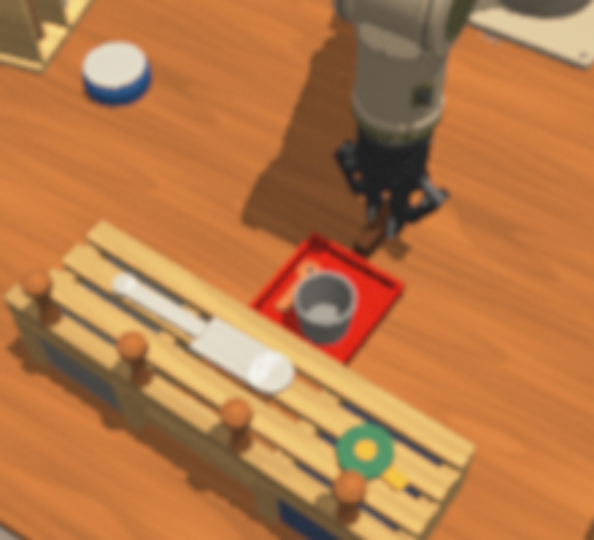

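The tray sits squarely in front of the bay with the cup upright at (325,305), and the key is still in it. Now I'll push straight in.

jog_arm --pt "-0.004 0.0005 0 0 0 0 -1" --pt "-0.011 0.001 0 0 0 0 -1" --pt "-0.02 0.0015 0 0 0 0 -1" --pt "-0.03 0.002 0 0 0 0 -1" --pt "-0.04 0.0025 0 0 0 0 -1"

```text
clock: 4.93
position: [0.5101, 0.0176, 0.0398]
ee_rot: [0.035, 0.999, 0.0, -0.002]
ft_force: [-14.6, -0.4, 19.6]
grip_width: 0.195
grasp_force: 79.9
```

jog_arm --pt "-0.01 0 0 0 0 0 -1" --pt "-0.02 0 0 0 0 0 -1" --pt "-0.03 0 0 0 0 0 -1" --pt "-0.04 0 0 0 0 0 -1" --pt "-0.048 0 0 0 0 0 -1"

```text
clock: 5.35
position: [0.5586, 0.0144, 0.0399]
ee_rot: [0.035, 0.999, 0.0, -0.001]
ft_force: [-12.3, -0.5, 17.5]
grip_width: 0.199
grasp_force: 79.4
```

jog_arm --pt "-0.008 0 0 0 0 0 -1" --pt "-0.016 0 0 0 0 0 -1" --pt "-0.023 0 0 0 0 0 -1" --pt "-0.028 0 0 0 0 0 -1" --pt "-0.032 0 0 0 0 0 -1"

```text
clock: 5.77
position: [0.5903, 0.0121, 0.04]
ee_rot: [0.035, 0.999, 0.0, -0.001]
ft_force: [-12.6, 0.2, 17.1]
grip_width: 0.197
grasp_force: 79.4
```

```bash
python3 t.py
```

```text
tcp rack [-123.7    1.1] z 40.0 tool x deg 176.03 F [-12.6   0.2  17.1] axisz [-0.003  0.001 -1.   ]Traceback (most recent call last):
  File "t.py", line 10, in <module>
    r=rect(ray(c,np.argwhere(red(c))[:,::-1],.022));print(n,"tray rack",(A@(r[0]-O)).round(1),r[1],r[2]-90)
                             ~~~^^^
  File "h.py", line 17, in red
    h=cv2.cvtColor(c["color"],cv2.COLOR_RGB2HSV);return big(((h[...,0]<4)|(h[...,0]>174))&(h[...,1]>200)&(h[...,2]>90))
                                                        ~~~^^^^^^^^^^^^^^^^^^^^^^^^^^^^^^^^^^^^^^^^^^^^^^^^^^^^^^^^^^^^
  File "h.py", line 15, in big
    n,l,s,_=cv2.connectedComponentsWithStats(m.astype(np.uint8));return l==1+np.argmax(s[1:,4])
                                                                             ~~~~~~~~~^^^^^^^^^
    return _wrapfunc(a, 'argmax', axis=axis, out=out, **kwds)
    return bound(*args, **kwds)
ValueError: attempt to get argmax of an empty sequence
```

jog_arm --pt "-0.002 0 0 0 0 0 -1" --pt "-0.004 0 0 0 0 0 -1" --pt "-0.006 0 0 0 0 0 -1" --pt "-0.008 0 0 0 0 0 -1" --pt "-0.01 0 0 0 0 0 -1"

```text
clock: 6.23
position: [0.6, 0.0115, 0.04]
ee_rot: [0.035, 0.999, 0.0, -0.001]
ft_force: [-11.5, 0.2, 14.5]
grip_width: 0.196
grasp_force: 79.3
```

jog_arm --pt "-0.001 0 0 0 0 0 -1" --pt "-0.002 0 0 0 0 0 -1" --pt "-0.003 0 0 0 0 0 -1" --pt "-0.0035 0 0 0 0 0 -1" --pt "-0.004 0 0 0 0 0 -1"

```text
clock: 6.65
position: [0.6039, 0.0112, 0.0399]
ee_rot: [0.035, 0.999, 0.0, -0.001]
ft_force: [-12.0, 0.3, 15.6]
grip_width: 0.194
grasp_force: 79.2
```

jog_arm --pt "-0.0005 0 0 0 0 0 -1" --pt "-0.001 0 0 0 0 0 -1" --pt "-0.0015 0 0 0 0 0 -1" --pt "-0.002 0 0 0 0 0 -1" --pt "-0.002 0 0 0 0 0 -1"

```text
clock: 7.07
position: [0.6055, 0.0111, 0.04]
ee_rot: [0.035, 0.999, 0.0, -0.002]
ft_force: [-14.1, 1.1, 16.9]
grip_width: 0.197
grasp_force: 79.6
```

jog_arm --pt "-0.0005 0 0 0 0 0 -1" --pt "-0.001 0 0 0 0 0 -1" --pt "-0.0015 0 0 0 0 0 -1" --pt "-0.002 0 0 0 0 0 -1" --pt "-0.002 0 0 0 0 0 -1"

```text
clock: 7.48
position: [0.6056, 0.0111, 0.0399]
ee_rot: [0.035, 0.999, 0.001, -0.004]
ft_force: [-26.8, 1.0, 27.9]
grip_width: 0.194
grasp_force: 81.1
```

Contact came at the predicted depth. I'll relax the push, release and retreat upward and back.

jog_arm --pt "0.001 0 0 0 0 0 -1" --pt "0.0015 0 0 0 0 0 -1" --pt "0.0015 0 0 0 0 0 -0.5" --pt "0.0015 0 0 0 0 0 -0.2" --pt "0.0015 0 0 0 0 0 0.2"

```text
clock: 7.9
position: [0.6077, 0.0108, 0.0392]
ee_rot: [0.035, 0.999, 0.0, 0.0]
ft_force: [-0.7, 0.1, -0.4]
grip_width: 0.522
grasp_force: 0.0
```

jog_arm --pt "0 0 0 0 0 0 0.3" --pt "0 0 0 0 0 0 0.3" --pt "0 0 -0.01 0 0 0 0.3" --pt "0.005 0 -0.03 0 0 0 0.3" --pt "0.02 0 -0.06 0 0 0 0.3"

```text
clock: 8.32
position: [0.5872, 0.0119, 0.0986]
ee_rot: [0.035, 0.999, -0.001, -0.001]
ft_force: [-0.4, 0.4, 1.4]
grip_width: 0.648
grasp_force: 0.0
```

jog_arm --pt "0.03 0 -0.02 0 0 0 0.3" --pt "0.06 0 -0.05 0 0 0 0.3" --pt "0.09 0 -0.08 0 0 0 0.3" --pt "0.11 0 -0.1 0 0 0 0.3" --pt "0.11 0 -0.1 0 0 0 0.3"

```text
clock: 8.73
position: [0.477, 0.0199, 0.2043]
ee_rot: [0.035, 0.999, 0.002, 0.003]
ft_force: [1.8, 0.1, 1.0]
grip_width: 0.651
grasp_force: 0.0
```

Run:
```python
from h import *
from workcell import optics
ya=np.deg2rad(-3.97);A=np.array([[np.cos(ya),np.sin(ya)],[-np.sin(ya),np.cos(ya)]]);O=np.array([713.6,2.5])
ims=[]
for n in("top","scene"):
    c=optics.camera(n);P=cloud(c);np.savez(n+"2.npz",**c)
    D=np.einsum('ij,hwj->hwi',A,P[...,:2]*1000-O)
    m=(abs(P[...,2]-.044)<.008)&(D[...,0]<-58)&(D[...,0]>-160)&(abs(D[...,1])<40)
    if m.sum()>5:print(n,"handle rack",m.sum(),rect(D[m]/1000))
    h=cv2.cvtColor(c["color"],cv2.COLOR_RGB2HSV);m=((h[...,0]<4)|(h[...,0]>174))&(h[...,1]>180)&(h[...,2]>60)&(abs(D[...,1])<80)&(D[...,0]<0)&(D[...,0]>-100)
    if m.sum()>5:print(n,"red",m.sum(),rect((A@(ray(c,np.argwhere(m)[:,::-1],.022)[:,:2].T*1000-O[:,None])).T/1000))
    ims.append(cv2.resize(c["color"][90:290,200:420],None,fx=1.8,fy=1.8))
cv2.imwrite("pics/f.png",np.hstack(ims)[...,::-1])
```

```text
top handle rack 119 (array([-79.6,   0.9]), array([42.7, 17.8]), 3.55, [[-102.0, 8.0], [-100.0, -9.0], [-58.0, -7.0], [-59.0, 11.0]])
top red 557 (array([-37.6,   1.1]), array([ 35.3, 118.5]), 0.09, [[-55.0, 60.0], [-55.0, -58.0], [-20.0, -58.0], [-20.0, 60.0]])
scene handle rack 156 (array([-93.7,  -0.3]), array([69.5, 19.2]), 0.78, [[-129.0, 9.0], [-128.0, -10.0], [-59.0, -9.0], [-59.0, 10.0]])
```

View pics/f.png

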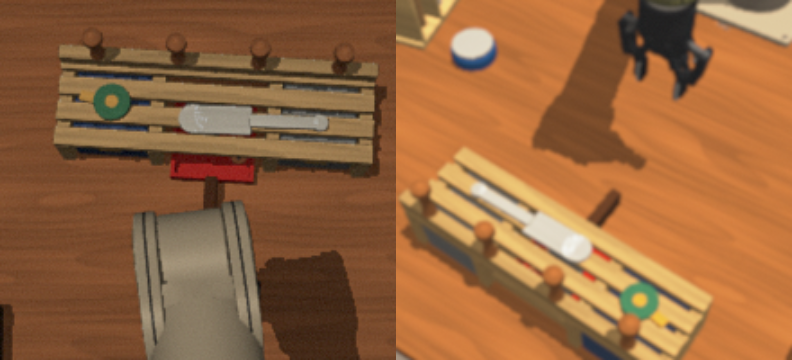

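The tray is home: its near edge is at rack x = -55 mm (origin about +7.5 mm), y is about 1 mm, and it is square within 0.1°. The gripper is clear, and the fob and shoehorn look undisturbed.

```bash
python3 -c "
from workcell import workorder
print(workorder.hand_in())"
```

```text
the job is handed in; nothing more can be done
None
```

I slid the tray home against the stop, square to the rack and about 1 mm off-centre, and handed the job in at about 9 s of the 38 s; no verdict came back, and I could not see the cup and key under the shelf at the end, though both were in place before the final push.

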